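# Chock the row of wax tins on the warming plate

### The arm

A 6-joint arm with a two-finger parallel gripper is mounted at the origin on the work surface. World frame = base frame: x ahead of the robot, y to its left, z up, the work surface at z = 0. Lengths are in m, angles in rad, forces in N, time in s.
With the tool pointing down it reaches from about 0.35 to 0.875 m from the base axis. Payload 15.5 kg.
Tool frame: the origin (TCP) lies midway between the tips of the shut fingers; the grasp point (between the pads) lies arm.grip_point_offset behind it (arm.grip_point_offset is the distance from the TCP to the grasp point, in m); z points along the fingers, y is the line along which they close (so a half turn about z gives the same grasp; the last joint's range is limited). The gripper opens to 85 mm and grips with 20 to 120 N. Pads are 22 mm wide; open, the fingers measure 114 mm over their backs; the gripper's body (76 mm by 85 mm) begins 54 mm behind the grasp point. The pads swing forward as they close: fully open they stand 13 mm farther back than shut.
Start: joints at [-1.224, 0.494, 1.345, -0, 1.302, -0.096], TCP at [0.267, -0.565, 0.231] pointing down, gripper open.
Joint ranges: [-2.91, 2.91], [-0.82, 2.16], [0.22, 2.67], [-1.22, 4.37], [0.12, 2.79], [-3.08, 3.08]. Speed limits (rad/s): [1.89, 1.89, 2.57, 3.01, 3.01, 3.01].

### API

Orientations are given as a 3x3 rotation matrix whose columns are the frame's x, y, z axes.
In Python, from cell import arm gives the robot as it stands.
- The arm moves only by the tool move_arm, never from a script. Its argument "series" is one flat list of numbers, 5 for each row, row after row: the opening, from 0 (shut) to 1 (fully open), then the shift along the tool's x, y, z each as a share of 0.15 m, from -1 to 1, then the turn about the tool's z as a share of 45 degrees, from -1 to 1. A call has 1 to 12 rows; each row shifts and turns the commanded pose from where the row before left it, along the tool's axes as they then stand; what a row does not reach is not made up. A row lasts 1/8 s, in which the tool goes at most 62.5 mm and 10.7 degrees, less where a joint would pass 70% of its speed; a pose out of reach is approached as far as the arm can. A call with a number of a shift or a turn outside -1 to 1 is refused whole. A call with a gripper value outside its range is refused whole. The fingers move at their own pace and stop on an object; the grip force is fixed at half the most. Time passes only in rows, so rows that do not move let the fingers close. It gives the time, the measured TCP pose, the force, the opening and the grip force at its end, in the units of the state.
- arm.state(): the state, without advancing time (a new reading comes with each control period).
- arm.camera(name): name is "scene" or "side" or "wrist"; returns the picture (420x560x3 uint8, red, green, blue); there is no depth.
- arm.camera_info(name): a dict with "K" (3x3 intrinsics, pixels), "view" (4x4, takes a point from world to camera coordinates). Camera axes: x right, y down, z forward; pixel columns grow to the right and rows downward; lengths in m; the calibration is good to about 2 mm. A picture is of the moment at which its call begins: read the wrist's pose just before it. camera_info takes no time and is no camera call; for the wrist camera it gives the pose at the moment of the call.
- arm.job_done(): hands the job in; it is judged then, once.
The state is a dict: "t": time; "q": joint angles; "qvel": joint speeds; "joint_efforts": joint torques, N m; "ee_pos": TCP position; "tool_rot": TCP orientation; "force": force on the tool from outside, world axes, zero at the start; "moment": the same for the moment, N m; "grip_width": opening from 0.0 (shut) to 1.0 (fully open); "grip_force": force on a finger pad.
Only numpy, scipy, OpenCV 4.12 (cv2) and the standard library are available. Lean on these libraries where they do the work, as an engineer would, in place of code of your own. Each camera call takes 0.05 s, during which the arm holds its last target. There are 200 camera calls.

### The job

Lay the violet wax tin on its side on the warming plate as the last in the row, after the red one, then set the birch chock on the plate with its toe against the violet tin and close the row up, without driving the violet tin up onto the chock, so that all three tins lie snug between the plate's cross-rib and the chock and cannot roll apart. The drip rail over the plate leaves no room for an upright tool there; leave the green tin, cork, brush, scraper and wax puck where they are.

Things in the scene. Friction and masses are not known exactly. Their poses are not given: they have to be found in the camera images.
- plate: pewter warming plate, fixed. Origin at counter height below the row; x along the plate, away from the robot to its cross-rib, z up. Flat top 30 mm above the counter, x -170 to 180 mm, y -70 to 70 mm. The row lies along x on the line y = 0, tin axes along y, closing against the rib. At the near end, x -244 to -194 mm, y -35 to 35, a thermostat housing and dial, 50 mm high.
- rib_face (a point): middle of the cross-rib's face towards the tins: at x = 125 mm in the plate's frame, 12 mm above the plate's top. The rib is 24 mm high, 10 mm thick (x) and 130 mm long (y); its face looks along the plate's -x.
- drip_rail (a point): point on the iron drip rail's axis: a level bar 12 mm thick along the plate's x at y = 0, 185 mm above the counter, on posts at x = -185 and 195 mm; two birch spatulas hang from it at x = 160 mm, beyond the rib. A tool leaning out to the left or right by 30 to 45 degrees passes under it from that side; a thing so held must be picked up at that same tilt to come down flat.
- violet_tin_centre (a point): aluminium grip-wax tin with a violet label band and violet plastic cap, a plain cylinder 38 mm in diameter and 56 mm long, 70 g; the point is its centre, y runs along the cylinder's axis. Starts on the counter in one of three places beside the plate, axis within 0.4 rad of the robot's y. Rolls freely.
- red_tin_centre (a point): aluminium grip-wax tin with a red label band and red plastic cap, a plain cylinder 38 mm in diameter and 56 mm long, 70 g; the point is its centre, y runs along the cylinder's axis. Lies on the plate, last in the row so far, with a gap of up to 20 mm to the blue tin.
- blue_tin_centre (a point): aluminium grip-wax tin with a blue label band and blue plastic cap, a plain cylinder 38 mm in diameter and 56 mm long, 70 g; the point is its centre, y runs along the cylinder's axis. Lies on the plate next to the cross-rib, with a gap of up to 10 mm to it.
- chock_grip (a point): loose birch chock, 70 g, 48 mm wide (y), 50 mm tall: upright grip block 18 mm thick (x), full height, at its heel; from it a foot 14 mm high runs towards +x and ends in a sloped nose. Point in the middle of the grip block, 36 mm above the underside; +x to the toe, z up. Starts on the counter in one of three places beside the plate, toe away from the robot within 0.4 rad.
- chock_toe (a point): tip of the chock's toe, at the underside, 50.5 mm along +x from the grip point. From the grip point along +x: block face at 9 mm, nose slope from 39 mm (14 mm high) down to the toe at 48 degrees. When the nose touches a tin lying on the same surface, the tin's axis is about 59 mm from the grip point. Once the row is closed, pushing on makes the tin ride up the nose, at 1 to 3 N.
- green_tin_centre (a point): aluminium grip-wax tin with a green label band and green plastic cap, a plain cylinder 38 mm in diameter and 56 mm long, 70 g; the point is its centre, y runs along the cylinder's axis. A bystander: lies on the counter in one of three places beside the plate; leave it.
- cork_block_centre (a point): cork block 100 x 60 x 32 mm on the counter; bystander, point at its centre
- nylon_brush_centre (a point): birch-backed nylon brush 110 x 55 x 40 mm on the counter; bystander, point at its centre
- scraper_centre (a point): orange scraper sheet 60 x 140 x 5 mm flat on the counter; bystander, point at its centre
- wax_puck_centre (a point): round violet wax puck, 58 mm in diameter, 18 mm thick, flat on the counter; bystander (not a tin), point at its centre
Mind the look-alikes: they are no part of the job. What is shaped like the part that bears red_tin_centre but black is not meant. Leave any yellow look-alike of the part that bears chock_grip alone.

How it is judged:
On the way:
1. the violet tin lies on its side on the warming plate, let go (z of violet_tin_centre in the frame of plate between 0.045 and 0.053 m and y of violet_tin_centre in the frame of plate between -0.035 and 0.035 m and angle between the y axis of violet_tin_centre and the y axis of plate, either way round below 0.2 rad and x of violet_tin_centre in the frame of plate between -0.14 and 0.05 m and contact force between the fingers and violet_tin below 0.05 N and linear speed of violet_tin below 0.03 m/s), for 0.2 s.
At the end, for the whole second after the job is handed in: From the rib: blue, red, violet, lying across the plate (0.2 rad, 35 mm from its middle line), within 5, 9, 12 mm of where they lie closed up on the rib; chock flat on the plate, square (0.2 rad), centred on violet (22 mm), nose within 5 mm of it, violet lifted by under 9 mm; at rest (z of violet_tin_centre in the frame of plate between 0.045 and 0.058 m and y of violet_tin_centre in the frame of plate between -0.035 and 0.035 m and angle between the y axis of each of violet_tin_centre, red_tin_centre, blue_tin_centre and the y axis of plate, either way round below 0.2 rad and z of red_tin_centre in the frame of plate between 0.045 and 0.053 m and y of red_tin_centre in the frame of plate between -0.035 and 0.035 m and z of blue_tin_centre in the frame of plate between 0.045 and 0.053 m and y of blue_tin_centre in the frame of plate between -0.035 and 0.035 m and x of blue_tin_centre in the frame of plate above 0.101 m and x of red_tin_centre in the frame of plate above 0.059 m and x of violet_tin_centre in the frame of plate above 0.018 m and x of violet_tin_centre in the frame of chock_grip between 0.048 and 0.064 m and y of violet_tin_centre in the frame of chock_grip between -0.022 and 0.022 m and z of chock_grip in the frame of plate between 0.062 and 0.07 m and angle between chock_grip's own z axis and vertical below 0.1 rad and angle between the x axis of chock_grip and the x axis of plate, either way round below 0.2 rad and linear speed of each of violet_tin, red_tin, blue_tin, chock below 0.02 m/s); the robot touches nothing.
It fails at once if the green tin is moved by more than 30 mm (distance of green_tin_centre from where it was at the start of the episode above 0.03 m).
It fails at once if the cork block is moved by more than 30 mm (distance of cork_block_centre from where it was at the start of the episode above 0.03 m).
It fails at once if the brush is moved by more than 30 mm (distance of nylon_brush_centre from where it was at the start of the episode above 0.03 m).
It fails at once if the scraper is moved by more than 30 mm (distance of scraper_centre from where it was at the start of the episode above 0.03 m).
It fails at once if the wax puck is moved by more than 30 mm (distance of wax_puck_centre from where it was at the start of the episode above 0.03 m).
It also fails if it takes over 67 s, if anything falls off the work surface, if the arm or the gripper's body presses on something with over 40 N, if the wrist force passes 120 N, or if a joint passes its speed limit or range.

## Working session

There is one attempt and no reset: what is moved stays moved. The work goes in short steps, Python scripts to look and compute and a tool call to move; the robot and the scene stay as the last step left them, time stands still between calls to the robot, and variables do not carry over. Pictures are saved under pics/ and viewed, at most 10 in all, crops included, and the job is handed in when it is done.

Besides the shell and the picture viewer there is one more tool, called after "Emit:" as name(argument=value, ...) on one line, values as JSON. move_arm: Moves the arm, as the interface text tells. Shift numbers are shares of 0.15 m and turn numbers shares of 45 degrees, none past 1 either way. Its arguments: {"type":"object","properties":{"series":{"type":"array","items":{"type":"number"}}},"required":["series"]}

```bash
ls; mkdir -p pics; python3 - <<'E'
from cell import arm
import cv2,numpy as np
s=arm.state();print(s);print(arm.grip_point_offset)
for n in("scene","side"):
    i=arm.camera_info(n);print(n,i)
    im=arm.camera(n);np.save(f"pics/{n}0.npy",im)
    cv2.imwrite(f"pics/{n}0.png",cv2.resize(im[:,:,::-1],(800,600),interpolation=cv2.INTER_CUBIC))
E
```

```text
pics
{'t': 0.0, 'q': array([-1.22452862e+00,  4.94189238e-01,  1.34614777e+00, -3.35874500e-06,
        1.30243522e+00, -9.54935742e-02]), 'qvel': array([ 0.00029118, -0.00013867, -0.00129425, -0.00133575, -0.00022479,
        0.00121266]), 'joint_efforts': array([ 3.64116968e-03, -8.82145572e+01, -3.83875322e+01, -1.29941900e-04,
        9.61985264e-03,  5.88677062e-05]), 'ee_pos': array([ 0.26709471, -0.56466891,  0.23069083]), 'tool_rot': array([[ 9.03999702e-01,  4.27532894e-01, -4.03382080e-04],
       [ 4.27533071e-01, -9.03999029e-01,  1.10846475e-03],
       [ 1.09248135e-04, -1.17451098e-03, -9.99999304e-01]]), 'force': array([-0.57464825, -0.3135501 ,  0.02671778]), 'moment': array([0.05694434, 0.03051423, 0.00953582]), 'grip_force': 0.0, 'grip_width': 0.9993956383048858}
0.0187
scene {'K': array([[407.22712614,   0.        , 275.13396857],
       [  0.        , 407.22712614, 208.06898749],
       [  0.        ,   0.        ,   1.        ]]), 'view': array([[-0.35688479,  0.93393605, -0.01991752,  0.2058161 ],
       [ 0.59295604,  0.21000771, -0.77736729, -0.23018266],
       [-0.7218285 , -0.28924077, -0.62873158,  1.63617672],
       [ 0.        ,  0.        ,  0.        ,  1.        ]])}
side {'K': array([[479.15674599,   0.        , 273.07355556],
       [  0.        , 479.15674599, 209.60210294],
       [  0.        ,   0.        ,   1.        ]]), 'view': array([[ 0.96103081, -0.27552417,  0.02249926, -0.52551112],
       [-0.16043543, -0.62217326, -0.76626426,  0.18294415],
       [ 0.22512276,  0.73279388, -0.64213151,  1.53068147],
       [ 0.        ,  0.        ,  0.        ,  1.        ]])}
```

View pics/scene0.png

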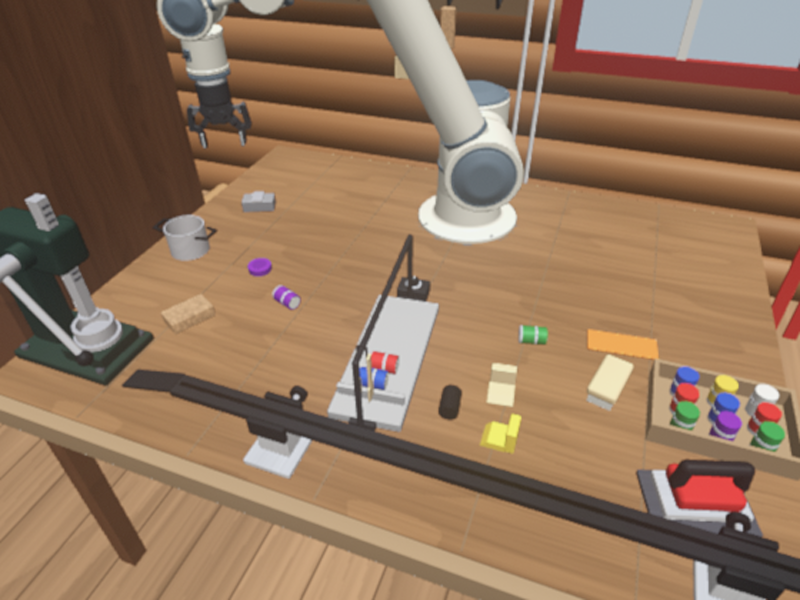

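View pics/side0.png

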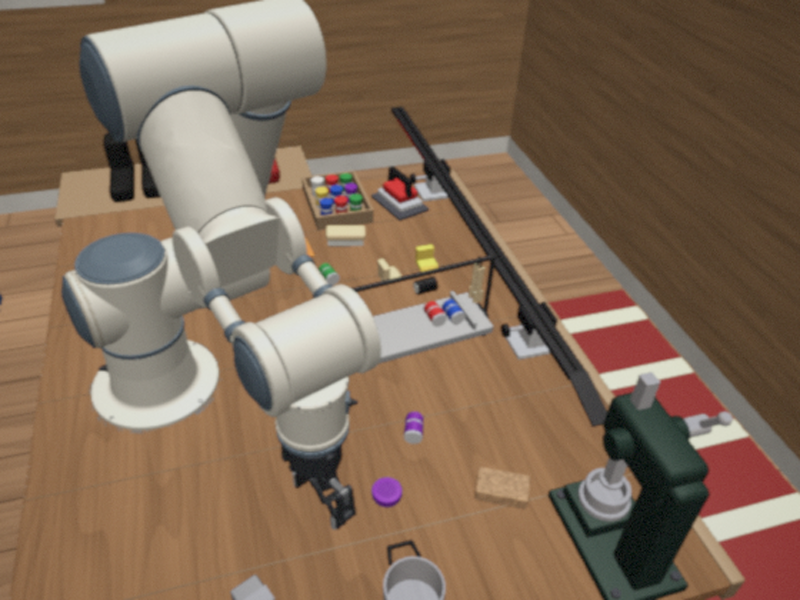

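```bash
cat > h.py <<'E'
import numpy as np,cv2
from cell import arm
def ray(n,uv,z):
    i=arm.camera_info(n);V=i["view"];R=V[:3,:3];c=-R.T@V[:3,3]
    d=R.T@np.linalg.solve(i["K"],[uv[0],uv[1],1]);return c+d*(z-c[2])/d[2]
def tri(p):
    A=[];b=[]
    for n,uv in p:
        i=arm.camera_info(n);V=i["view"];R=V[:3,:3];c=-R.T@V[:3,3]
        d=R.T@np.linalg.solve(i["K"],[uv[0],uv[1],1]);d/=np.linalg.norm(d);P=np.eye(3)-np.outer(d,d);A.append(P);b.append(P@c)
    return np.linalg.lstsq(np.vstack(A),np.hstack(b),rcond=None)[0]
def proj(n,P):
    i=arm.camera_info(n);V=i["view"];q=i["K"]@(V[:3,:3]@np.asarray(P)+V[:3,3]);return q[:2]/q[2]
def crop(im,x0,y0,w,h,k): return cv2.resize(im[y0:y0+h,x0:x0+w,::-1],None,fx=k,fy=k,interpolation=cv2.INTER_CUBIC)
E
python3 - <<'E'
from h import *
a=np.load("pics/scene0.npy");b=np.load("pics/side0.npy")
cv2.imwrite("pics/c1.png",crop(a,180,170,200,150,4)); cv2.imwrite("pics/c2.png",crop(b,220,165,150,150,4))
E
```

```text
(no output)
```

View pics/c1.png

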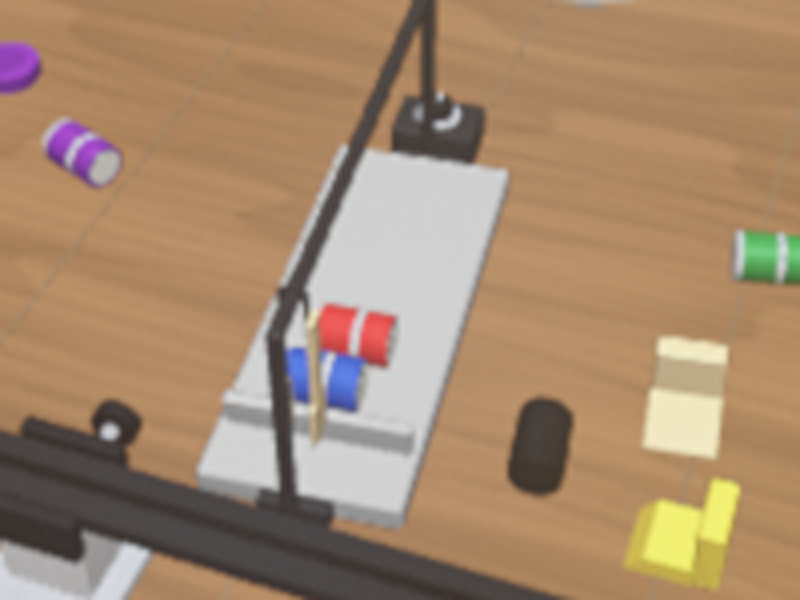

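View pics/c2.png

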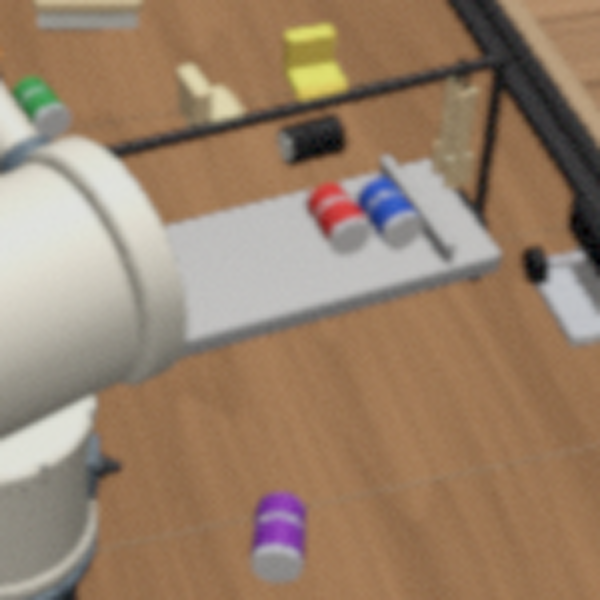

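```bash
python3 - <<'E'
from h import *
np.set_printoptions(precision=4,suppress=True)
S=lambda u,v:(180+u/4,170+v/4)
D=lambda u,v:(220+u/4,165+v/4)
c=np.array([ray("scene",S(*p),.03) for p in[(340,148),(509,172),(403,517),(199,475)]])
print("plate",c,np.linalg.norm(np.roll(c,-1,0)-c,axis=1))
loc=np.array([(-.17,-.07),(-.17,.07),(.18,.07),(.18,-.07)])
M=c[:,:2]
lc=loc-loc.mean(0);mc=M-M.mean(0);th=np.arctan2((lc[:,0]*mc[:,1]-lc[:,1]*mc[:,0]).sum(),(lc*mc).sum())
R=np.array([[np.cos(th),-np.sin(th)],[np.sin(th),np.cos(th)]]);o=M.mean(0)-R@loc.mean(0)
print("th",th,"o",o,"res",M-(loc@R.T+o))
def pl(p):return R.T@(np.array(p)[:2]-o)
cs=np.array([ray("side",D(*p),.03) for p in[(500,258),(430,160)]]);print("side far corners",[pl(p) for p in cs])
for n,a,b,z in[("red",(358,336),(339,217),.049),("blue",(326,379),(389,211),.049),("violet",(82,153),(278,537),.019)]:
    p=tri([("scene",S(*a)),("side",D(*b))]);print(n,p,pl(p),"scene",ray("scene",S(*a),z),"side",ray("side",D(*b),z),pl(ray("scene",S(*a),z)))
print("rib top far",[pl(ray("scene",S(*p),.054)) for p in[(226,395),(412,433)]])
print("rib top side",[pl(ray("side",D(*p),.054)) for p in[(383,158),(450,250)]])
print("chock blk corners",[ray("scene",S(*p),.05) for p in[(659,338),(728,346),(726,362),(656,355)]])
print("toe",[ray("scene",S(*p),0) for p in[(645,445),(717,457)]])
v=[ray("scene",S(*p),.019) for p in[(53,134),(111,172)]];print("violet ends",v)
v=[ray("side",D(*p),.019) for p in[(282,495),(277,572)]];print("violet ends side",v)
E
```

```text
plate [[ 0.4509 -0.0825  0.03  ]
 [ 0.4343  0.055   0.03  ]
 [ 0.7816  0.0941  0.03  ]
 [ 0.795  -0.0419  0.03  ]] [0.1385 0.3494 0.1366 0.3465]
th 0.11401622552391873 o [0.6105 0.0056] res [[ 0.0013  0.0008]
 [ 0.0007 -0.0008]
 [ 0.0002 -0.0015]
 [-0.0023  0.0016]]
side far corners [array([ 0.1688, -0.0813]), array([0.174 , 0.0588])]
red [0.6616 0.0143 0.0471] [0.0517 0.0028] scene [0.6604 0.0164 0.049 ] side [0.6622 0.0094 0.049 ] [0.0508 0.005 ]
blue [0.7063 0.0094 0.0478] [ 0.0956 -0.0071] scene [0.7052 0.0109 0.049 ] side [0.7069 0.006  0.049 ] [ 0.0947 -0.0055]
violet [ 0.514  -0.2871  0.017 ] [-0.1292 -0.2798] scene [ 0.5151 -0.2851  0.019 ] side [ 0.5141 -0.2895  0.019 ] [-0.1279 -0.278 ]
rib top far [array([ 0.1282, -0.0645]), array([0.1317, 0.0628])]
rib top side [array([0.1202, 0.0511]), array([ 0.1185, -0.0793])]
chock blk corners [array([0.5933, 0.2116, 0.05  ]), array([0.5849, 0.2573, 0.05  ]), array([0.6001, 0.259 , 0.05  ]), array([0.6097, 0.2134, 0.05  ])]
toe [array([0.646 , 0.2189, 0.    ]), array([0.6398, 0.2668, 0.    ])]
violet ends [array([ 0.5009, -0.3204,  0.019 ]), array([ 0.5288, -0.2509,  0.019 ])]
violet ends side [array([ 0.5292, -0.2516,  0.019 ]), array([ 0.5036, -0.3204,  0.019 ])]
```

```bash
python3 - <<'E'
from h import *
s=arm.state();p=s["ee_pos"];R=s["tool_rot"]
print(arm.camera_info("wrist")["view"]@np.eye(4)); V=arm.camera_info("wrist")["view"]
c=-V[:3,:3].T@V[:3,3];print("cam in tool",R.T@(c-p), "cam z in tool",R.T@V[2,:3])
out=[]
for n,x0,y0,w,h in(("scene",100,0,110,110),("side",180,200,100,180)):
    im=np.load(f"pics/{n}0.npy")
    k=5 if n=="scene" else 3
    o=crop(im,x0,y0,w,h,k)
    for i,d in enumerate(np.arange(0,.36,.03)):
        for e in(-.06,-.05,-.04,0,.04,.05,.06):
            i_=arm.camera_info(n);xc=i_["view"][0,:3]; xc=np.array([xc[0],xc[1],0]);xc/=np.linalg.norm(xc)
            q=proj(n,p+[0,0,d]+xc*e);q=((q-[x0,y0])*k).astype(int)
            cv2.circle(o,tuple(int(a) for a in q),2,(0,0,255) if e==0 else (0,255,0),-1)
    o=cv2.copyMakeBorder(o,0,max(0,550-o.shape[0]),0,0,cv2.BORDER_CONSTANT)[:550]
    out.append(o[:, :400])
cv2.imwrite("pics/g.png",np.hstack(out))
E
```

```text
[[ 0.42736209 -0.90407912 -0.00161079 -0.62438437]
 [-0.85549705 -0.40497205  0.32268009 -0.04212513]
 [-0.29238065 -0.13652321 -0.94650672  0.38043309]
 [ 0.          0.          0.          1.        ]]
cam in tool [ 0.08272797  0.00014643 -0.14191903] cam z in tool [-3.22769911e-01 -5.94354461e-04  9.46477275e-01]
```

View pics/g.png

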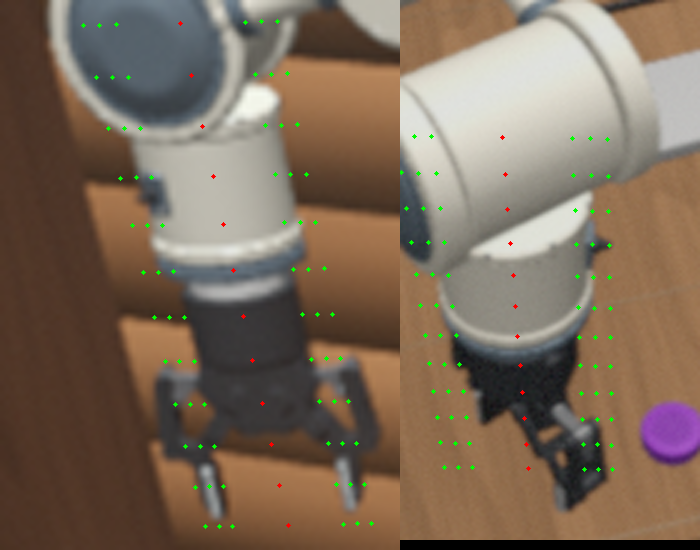

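Emit:
move_arm(series=[1,0,0,0,-0.193,1,0,0,0,-0.193,1,0,0,0,-0.193,1,0,0,0,-0.193,1,0,0,0,-0.193])

```text
t: 0.72
ee_pos: [0.2672, -0.5648, 0.2309]
tool_rot: [[0.358, 0.934, -0.0], [0.934, -0.358, 0.001], [0.001, -0.0, -1.0]]
force: [-0.4, -0.4, 1.0]
grip_width: 0.996
grip_force: 0.0
```

```bash
cat >> h.py <<'E'
TH=.114;O=np.array([.6105,.0056])
def pw(x,y,z): 
    c,s=np.cos(TH),np.sin(TH);return np.array([O[0]+c*x-s*y,O[1]+s*x+c*y,z])
def wp(p):
    c,s=np.cos(TH),np.sin(TH);d=np.asarray(p)[:2]-O;return np.array([c*d[0]+s*d[1],-s*d[0]+c*d[1],p[2]])
def go(t,phi=None):
    s=arm.state();p=s["ee_pos"];R=s["tool_rot"];f=np.arctan2(R[1,0],R[0,0])
    print("t %.2f"%s["t"],"pos",p.round(4),"plate",wp(p).round(4),"phi %.3f"%f,"F",s["force"].round(1),"w %.3f gf %.1f"%(s["grip_width"],s["grip_force"]))
    if t is not None: print(" shift shares",(R.T@(np.asarray(t)-p)/.15).round(3))
    if phi is not None: print(" turn share",round(-(phi-f)/np.radians(45),3))
E
python3 -c "
from h import *
go([.5145,-.287,.15],1.2)"
```

```text
t 0.72 pos [ 0.2672 -0.5648  0.2309] plate [-0.406  -0.5276  0.2309] phi 1.205 F [-0.4 -0.4  1. ] w 0.996 gf 0.0
 shift shares [2.319 0.877 0.54 ]
 turn share 0.006
```

Emit:
move_arm(series=[1,0.232,0.088,0.04,0,1,0.232,0.088,0.04,0,1,0.232,0.088,0.04,0,1,0.232,0.088,0.04,0,1,0.232,0.088,0.04,0,1,0.232,0.088,0.04,0,1,0.232,0.088,0.04,0,1,0.232,0.088,0.04,0,1,0.232,0.088,0.04,0,1,0.232,0.088,0.04,0,1,0,0,0,0,1,0,0,0,0])

```text
t: 2.22
ee_pos: [0.5162, -0.2887, 0.1711]
tool_rot: [[0.362, 0.932, -0.0], [0.932, -0.362, 0.0], [-0.0, -0.0, -1.0]]
force: [0.0, -0.9, -0.2]
grip_width: 1.001
grip_force: 0.0
```

```bash
python3 -c "
from h import *
go([.5145,-.287,.15],1.2)
im=arm.camera('wrist')
cv2.imwrite('pics/w1.png',im[:,:,::-1])
hsv=cv2.cvtColor(im,cv2.COLOR_RGB2HSV)
m=((hsv[...,0]>125)&(hsv[...,0]<165)&(hsv[...,1]>120)).astype(np.uint8)
n,l,st,c=cv2.connectedComponentsWithStats(m);print([(st[i],c[i].round(1)) for i in range(1,n) if st[i][4]>60])
"
```

```text
t 2.23 pos [ 0.5162 -0.2887  0.1711] plate [-0.1272 -0.2817  0.1711] phi 1.200 F [ 0.  -0.9 -0.2] w 1.001 gf 0.0
 shift shares [ 0.007 -0.014  0.141]
 turn share 0.0
[(array([251, 165,  42,  27, 919], dtype=int32), array([271.1, 179. ])), (array([ 251,  194,   42,   32, 1073], dtype=int32), array([271.5, 210.2])), (array([ 208,  302,   53,   51, 2160], dtype=int32), array([234.6, 327.4]))]
```

View pics/w1.png

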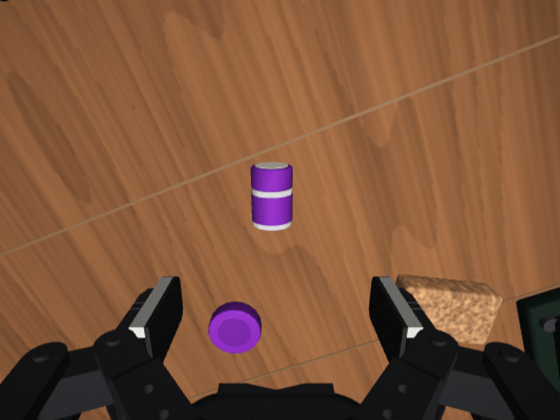

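```bash
python3 -c "
from h import *
R=arm.state()['tool_rot'];p=arm.state()['ee_pos']
for uv,z in[((272,169),.038),((272,230),.036),((272,196),.034),((272,163),.002),((272,196),.019)]:
    q=ray('wrist',uv,z);print(q.round(4),(R.T@(q-p)).round(4))
i=(R.T@(ray('wrist',(251,196),.025)-ray('wrist',(293,196),.025)));print(i)
"
```

```text
[ 0.5229 -0.2625  0.038 ] [ 0.0273 -0.0032  0.1333]
[ 0.5022 -0.3149  0.036 ] [-0.029  -0.0034  0.1353]
[ 0.5137 -0.2856  0.034 ] [ 0.0024 -0.0033  0.1373]
[ 0.522  -0.2637  0.002 ] [ 0.0258 -0.0036  0.1693]
[ 0.512  -0.2895  0.019 ] [-0.0019 -0.0035  0.1523]
[-6.47162824e-07 -3.81910954e-02  9.17747586e-06]
```

Emit:
move_arm(series=[1,0.167,-0.022,0.1,0,1,0,0,0.25,0,1,0,0,0.25,0,1,0,0,0.25,0,1,0,0,0.17,0,1,0,0,0.085,0,1,0,0,0,0,0,0,0,0,0,0,0,0,0,0,0,0,0,0,0,0,0,0,0,0,0,0,0,0,0])

```text
t: 3.78
ee_pos: [0.5228, -0.2642, 0.0065]
tool_rot: [[0.363, 0.932, 0.001], [0.932, -0.363, -0.001], [-0.0, 0.001, -1.0]]
force: [-2.6, 2.2, 11.4]
grip_width: 0.423
grip_force: 58.6
```

Emit:
move_arm(series=[0,0,0,-0.15,0,0,0,0,-0.3,0,0,0,0,-0.35,0,0,0,0,-0.35,0,0,0,0,-0.35,0,0,0,0,-0.35,0,0,0,0,0,-0.206,0,0,0,0,-0.206,0,0,0,0,-0.206,0,0,0,0,0])

```text
t: 5.03
ee_pos: [0.5223, -0.2638, 0.2832]
tool_rot: [[-0.113, 0.994, 0.0], [0.994, 0.113, -0.0], [-0.0, 0.0, -1.0]]
force: [0.5, -0.9, -0.8]
grip_width: 0.419
grip_force: 60.3
```

```bash
python3 -c "
from h import *
go(pw(-.055,.12,.28),1.685)
print('green',ray('scene',(180+768/4,170+257/4),.019))"
```

```text
t 5.03 pos [ 0.5223 -0.2638  0.2832] plate [-0.1182 -0.2577  0.2832] phi 1.684 F [ 0.5 -0.9 -0.8] w 0.419 gf 60.3
 shift shares [2.518 0.421 0.021]
 turn share -0.001
green [0.45208293 0.26391062 0.019     ]
```

Emit:
move_arm(series=[0,0.28,0.047,0,0,0,0.28,0.047,0,0,0,0.28,0.047,0,0,0,0.28,0.047,0,0,0,0.28,0.047,0,0,0,0.28,0.047,0,0,0,0.28,0.047,0,0,0,0.28,0.047,0,0,0,0.28,0.047,0,0,0,0,0,0,0])

```text
t: 6.28
ee_pos: [0.5421, 0.1213, 0.2831]
tool_rot: [[-0.113, 0.994, 0.0], [0.994, 0.113, 0.001], [0.0, 0.0, -1.0]]
force: [0.9, -0.4, -0.8]
grip_width: 0.422
grip_force: 60.3
```

```bash
python3 -c "
from h import *
go(pw(-.055,.061,.05),1.685)
for n,b in(('wrist',0),('side',1)):
    im=arm.camera(n);np.save(f'pics/{n}2.npy',im)
a=np.load('pics/wrist2.npy');b=np.load('pics/side2.npy')
cv2.imwrite('pics/w2.png',np.hstack([cv2.resize(a,(400,300)),cv2.resize(b[50:350,160:560],(400,300))])[:,:,::-1])"
```

```text
t 6.28 pos [0.5421 0.1213 0.2831] plate [-0.0548  0.1227  0.2831] phi 1.684 F [ 0.9 -0.4 -0.8] w 0.422 gf 60.3
 shift shares [-4.120e-01 -1.000e-03  1.553e+00]
 turn share -0.002
```

View pics/w2.png

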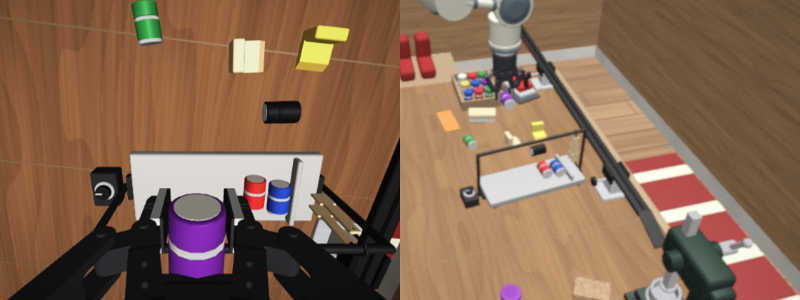

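Emit:
move_arm(series=[0,0,0,0.35,0,0,0,0,0.35,0,0,0,0,0.35,0,0,0,0,0.3,0,0,0,0,0.227,0,0,-0.1,0,0,0,0,-0.1,0,0,0,0,-0.1,0,0,0,0,0,0,0,0])

```text
t: 7.5
ee_pos: [0.5483, 0.0725, 0.0476]
tool_rot: [[-0.112, 0.994, 0.002], [0.994, 0.112, -0.0], [-0.0, 0.002, -1.0]]
force: [0.6, 0.2, -0.1]
grip_width: 0.416
grip_force: 60.3
```

```bash
python3 -c "
from h import *
go(pw(-.055,.061,.0365),1.685)
im=arm.camera('wrist');s=arm.camera('side')
cv2.imwrite('pics/w3.png',np.hstack([cv2.resize(im,(400,300)),cv2.resize(s[130:280,250:450],(400,300))])[:,:,::-1])
i=arm.camera_info('side')
for e in(-.05,.05):
  print([((proj('side',arm.state()['ee_pos']+[0,0,z])-[250,130])*2+[400,0]).round() for z in(0,.15)])"
```

```text
t 7.50 pos [0.5483 0.0725 0.0476] plate [-0.0542  0.0736  0.0476] phi 1.683 F [ 0.6  0.2 -0.1] w 0.416 gf 60.3
 shift shares [-0.084 -0.006  0.074]
 turn share -0.003
[array([436., 167.]), array([437.,  97.])]
[array([436., 167.]), array([437.,  97.])]
```

View pics/w3.png

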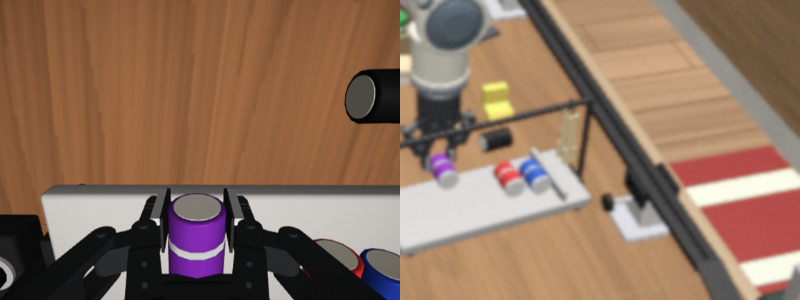

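Emit:
move_arm(series=[0,-0.03,0,0,0,0,-0.03,0,0,0,0,-0.02,0,0,0,0,0,0,0.03,0,0,0,0,0.03,0,0,0,0,0,0])

```text
t: 8.35
ee_pos: [0.5487, 0.0623, 0.037]
tool_rot: [[-0.114, 0.993, -0.001], [0.993, 0.114, 0.0], [0.0, -0.001, -1.0]]
force: [-0.5, 1.2, -0.9]
grip_width: 0.416
grip_force: 60.5
```

```bash
python3 -c "
from h import *
go(pw(-.055,.061,.0365),1.685)"
```

```text
t 8.35 pos [0.5487 0.0623 0.037 ] plate [-0.055   0.0633  0.037 ] phi 1.685 F [-0.5  1.2 -0.9] w 0.416 gf 60.5
 shift shares [-0.015 -0.     0.003]
 turn share 0.0
```

Emit:
move_arm(series=[0,-0.012,0,0.005,0,0,0,0,0.005,0,0,0,0,0.003,0,0,0,0,0,0,0.55,0,0,0,0,0.55,0,0,0,0,0.55,0,0,0,0])

```text
t: 9.22
ee_pos: [0.5491, 0.0603, 0.0355]
tool_rot: [[-0.114, 0.993, -0.0], [0.993, 0.114, 0.0], [0.0, -0.0, -1.0]]
force: [-0.0, 0.2, 0.0]
grip_width: 0.55
grip_force: 0.0
```

```bash
python3 -c "
from h import *
go(pw(-.055,.061,.0365),1.685)
im=arm.camera('wrist')
cv2.imwrite('pics/w4.png',im[:,:,::-1])"
```

```text
t 9.22 pos [0.5491 0.0603 0.0355] plate [-0.0548  0.0613  0.0355] phi 1.685 F [-0.   0.2  0. ] w 0.550 gf 0.0
 shift shares [-0.002 -0.001 -0.007]
 turn share -0.0
```

View pics/w4.png

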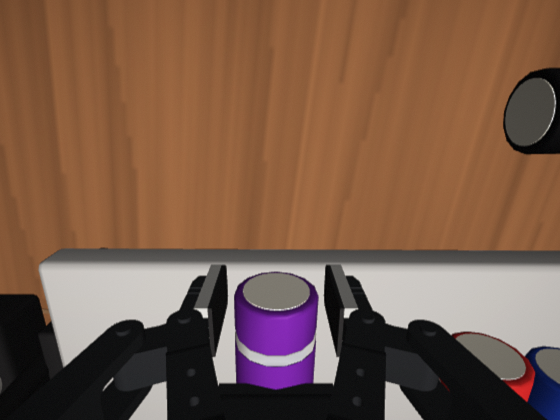

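Emit:
move_arm(series=[0.55,0.08,0,0,0,0.55,0.15,0,0,0,0,0,0,0,0,0,0,0,0,0,0,0,0,0,0,0,0,0,0,0,0,-0.06,0,0,0,0,-0.06,0,0,0,0,-0.05,0,0,0,0,-0.03,0,0,0,0,-0.03,0,0,0,0,0,0,0,0])

```text
t: 10.78
ee_pos: [0.5492, 0.0601, 0.0355]
tool_rot: [[-0.114, 0.994, 0.0], [0.994, 0.114, -0.0], [-0.0, 0.0, -1.0]]
force: [0.4, -0.3, -0.9]
grip_width: 0.003
grip_force: 0.0
```

```bash
python3 -c "
from h import *
go(pw(-.055,.061,.0365),1.685)
"
```

```text
t 10.78 pos [0.5492 0.0601 0.0355] plate [-0.0547  0.0611  0.0355] phi 1.685 F [ 0.4 -0.3 -0.9] w 0.003 gf 0.0
 shift shares [-0.001 -0.002 -0.007]
 turn share -0.0
```

Emit:
move_arm(series=[0,0.15,0,0,0,0,0.25,0,0,0,0,0,0,-0.3,0,0,0,0,-0.35,0,0,0,0,-0.35,0,0,0,0,-0.33,0,1,0.3,0.08,0,-0.033,1,0.3,0.08,0,-0.032,1,0,0,0,0])

```text
t: 11.9
ee_pos: [0.5545, 0.2151, 0.2349]
tool_rot: [[-0.168, 0.986, 0.0], [0.986, 0.168, 0.001], [0.001, 0.0, -1.0]]
force: [-0.0, -0.6, -0.3]
grip_width: 0.636
grip_force: 0.0
```

```bash
python3 -c "
from h import *
go([.597,.235,.2],1.736)
for n in('wrist','scene','side'):
    im=arm.camera(n);np.save(f'pics/{n}5.npy',im);hsv=cv2.cvtColor(im,cv2.COLOR_RGB2HSV);H,S,V=[hsv[...,i].astype(int) for i in range(3)]
    for nm,m in(('viol',(H>125)&(H<165)&(S>120)),('pale',(H>15)&(H<35)&(S>20)&(S<110)&(V>140))):
        m=cv2.morphologyEx(m.astype(np.uint8),cv2.MORPH_CLOSE,np.ones((9,9)) if nm=='viol' else np.ones((2,2)))
        k,l,st,c=cv2.connectedComponentsWithStats(m)
        for j in range(1,k):
            if st[j][4]>60: print(n,nm,st[j],c[j].round(1),ray(n,c[j],.049).round(3),wp(ray(n,c[j],.049)).round(3))
q=proj('wrist',[.597,.235,.05]);print(q)
"
```

```text
t 11.90 pos [0.5545 0.2151 0.2349] plate [-0.0318  0.2145  0.2349] phi 1.740 F [-0.  -0.6 -0.3] w 0.636 gf 0.0
 shift shares [0.083 0.302 0.233]
 turn share 0.005
wrist viol [ 233  317   31   49 1139] [247.6 344.3] [0.553 0.012 0.049] [-0.056  0.012  0.049]
wrist pale [ 306  147   51   52 2115] [330.2 170.7] [0.606 0.238 0.049] [0.022 0.231 0.049]
scene viol [174 181  16  12 151] [181.3 186.4] [ 0.464 -0.383  0.049] [-0.19  -0.369  0.049]
scene viol [276 224  18  13 172] [284.3 230.1] [0.554 0.021 0.049] [-0.054  0.022  0.049]
scene viol [498 287  21  21 264] [508.4 296.2] [0.597 0.619 0.049] [0.056 0.611 0.049]
scene pale [ 349    0   47   32 1114] [369.6  14.4] [-1.927 -0.197  0.049] [-2.544  0.087  0.049]
scene pale [277   2  11  55 401] [281.7  32.3] [-1.305 -0.671  0.049] [-1.98  -0.454  0.049]
scene pale [340  60  75  21 326] [377.3  75.3] [-0.736  0.068  0.049] [-1.33   0.215  0.049]
scene pale [305  67  20  26 125] [317.1  79. ] [-0.591 -0.214  0.049] [-1.219 -0.082  0.049]
scene pale [304  85  20  37 256] [313.5 106.4] [-0.275 -0.139  0.049] [-0.896 -0.043  0.049]
scene pale
[... 2306 characters left out ...]
49] [0.201 0.058 0.049]
side pale [390 212  67  73 536] [416.4 247.6] [ 0.97  -0.215  0.049] [ 0.332 -0.26   0.049]
side pale [  73  233   66   53 1876] [107.5 264.6] [ 0.005 -0.039  0.049] [-0.607  0.024  0.049]
side pale [435 250  59  16 107] [472.3 256.6] [ 1.124 -0.298  0.049] [ 0.476 -0.36   0.049]
side pale [ 71 291  63  12  86] [101.1 298. ] [-0.015 -0.169  0.049] [-0.641 -0.102  0.049]
side pale [514 291  16  17  66] [520.5 299.8] [ 1.159 -0.489  0.049] [ 0.488 -0.554  0.049]
side pale [335 328  38  26 619] [352.9 340. ] [ 0.628 -0.489  0.049] [-0.039 -0.493  0.049]
side pale [486 363  35  47 465] [501.8 386.1] [ 0.932 -0.71   0.049] [ 0.238 -0.748  0.049]
[321.73159814 170.27033237]
```

Emit:
move_arm(series=[0.6,0.04,0.15,0.1,0.005,0.6,0.04,0.15,0.1,0,0.6,0,0,0,0])

```text
t: 12.42
ee_pos: [0.5974, 0.2305, 0.2037]
tool_rot: [[-0.16, 0.987, -0.002], [0.987, 0.16, -0.001], [-0.0, -0.002, -1.0]]
force: [-0.8, 0.6, -0.2]
grip_width: 0.597
grip_force: 0.0
```

```bash
python3 -c "
from h import *
go([.597,.235,.2],1.736)
im=arm.camera('wrist');np.save('pics/w6.npy',im)
q=proj('wrist',[.607,.235,.03]).astype(int);print(q)
x0,y0=q-[50,50]
o=crop(im,x0,y0,100,100,6);cv2.imwrite('pics/w6.png',o);print(x0,y0)"
```

```text
t 12.43 pos [0.5974 0.2305 0.2037] plate [0.0126 0.2249 0.2037] phi 1.731 F [-0.8  0.6 -0.2] w 0.597 gf 0.0
 shift shares [0.03  0.002 0.024]
 turn share -0.006
[286 185]
236 135
```

View pics/w6.png

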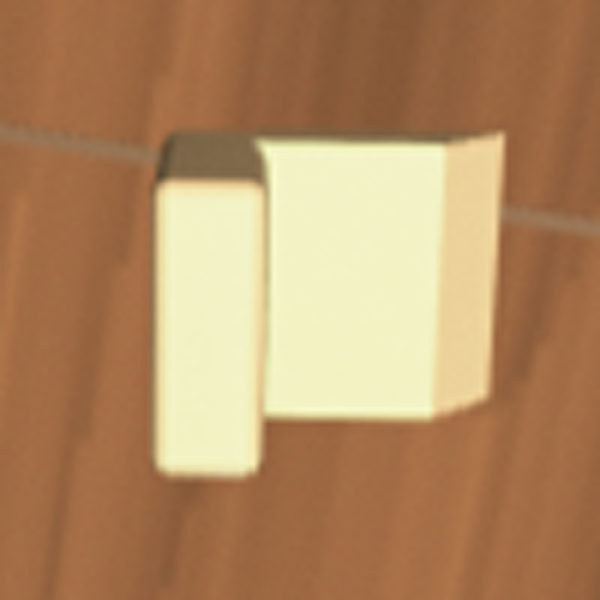

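```bash
python3 -c "
from h import *
s=arm.state();R=s['tool_rot'];p=s['ee_pos']
f=lambda u,v,z:(R.T@(ray('wrist',(236+u/6,135+v/6),z)-p)).round(4)
for a in[(158,182,.05),(264,182,.05),(260,474,.05),(155,474,.05),(210,328,.05),(503,135,0),(490,400,0),(262,138,.014),(445,140,.014),(435,416,.014),(262,414,.014)]: print(a,f(*a))
"
```

```text
(158, 182, 0.05) [ 0.0266 -0.0123  0.1544]
(264, 182, 0.05) [0.0266 0.0037 0.1544]
(260, 474, 0.05) [-0.0201  0.0033  0.1544]
(155, 474, 0.05) [-0.0201 -0.0134  0.1545]
(210, 328, 0.05) [ 0.0038 -0.0046  0.1544]
(503, 135, 0) [0.0254 0.0462 0.2044]
(490, 400, 0) [-0.0231  0.0459  0.2044]
(262, 138, 0.014) [0.0272 0.0038 0.1904]
(445, 140, 0.014) [0.0269 0.0346 0.1904]
(435, 416, 0.014) [-0.0218  0.0345  0.1904]
(262, 414, 0.014) [-0.0214  0.004   0.1904]
```

Emit:
move_arm(series=[0.6,0.153,-0.031,0.1,0,0.6,0,0,0.3,0,0.6,0,0,0.3,0,0.6,0,0,0.3,0,0.6,0,0,0.185,0,0.6,0,0,0,0,0,0,0,0,0,0,0,0,0,0,0,0,0,0,0,0,0,0,0,0,0,0,0,-0.1,0,0,0,0,-0.2,0])

```text
t: 13.98
ee_pos: [0.5884, 0.2532, 0.0734]
tool_rot: [[-0.161, 0.987, -0.001], [0.987, 0.161, -0.0], [-0.0, -0.001, -1.0]]
force: [-0.5, 0.6, -0.7]
grip_width: 0.193
grip_force: 58.6
```

```bash
python3 -c "
from h import *
go(pw(-.125,.14,.11),1.685)"
```

```text
t 13.97 pos [0.5884 0.2532 0.0734] plate [0.0062 0.2485 0.0734] phi 1.732 F [-0.5  0.6 -0.7] w 0.193 gf 58.6
 shift shares [-0.681 -0.908 -0.243]
 turn share 0.06
```

Emit:
move_arm(series=[0,0,0,-0.24,0.06,0,-0.17,-0.227,0,0,0,-0.17,-0.227,0,0,0,-0.17,-0.227,0,0,0,-0.17,-0.227,0,0,0,0,0,0,0])

```text
t: 14.72
ee_pos: [0.4631, 0.135, 0.1095]
tool_rot: [[-0.113, 0.994, -0.001], [0.994, 0.113, -0.0], [-0.0, -0.001, -1.0]]
force: [0.3, 0.6, -0.7]
grip_width: 0.189
grip_force: 58.6
```

```bash
python3 -c "
from h import *
go(pw(-.125,.053,.065),1.685)
im=arm.camera('side');im=arm.camera('wrist');np.save('pics/w7.npy',im)
hsv=cv2.cvtColor(im,cv2.COLOR_RGB2HSV);H,S,V=[hsv[...,i].astype(int) for i in range(3)]
for nm,m in(('viol',(H>125)&(H<165)&(S>120)),('red',((H<6)|(H>174))&(S>150)),('blue',(H>105)&(H<125)&(S>120))):
    m=cv2.morphologyEx(m.astype(np.uint8),cv2.MORPH_CLOSE,np.ones((15,15)))
    k,l,st,c=cv2.connectedComponentsWithStats(m)
    for j in range(1,k):
        if st[j][4]>200: print(nm,st[j],c[j].round(1),wp(ray('wrist',c[j],.06)).round(3))
"
```

```text
t 14.72 pos [0.4631 0.135  0.1095] plate [-0.1317  0.1454  0.1095] phi 1.684 F [ 0.3  0.6 -0.7] w 0.189 gf 58.6
 shift shares [-0.616  0.046  0.297]
 turn share -0.002
viol [360 391  29  29 372] [372.4 408.3] [-0.054  0.004  0.06 ]
red [474 357  59  54 974] [505.5 387. ] [0.044 0.025 0.06 ]
blue [ 526  366   34   54 1074] [541.9 401.2] [0.075 0.011 0.06 ]
```

Emit:
move_arm(series=[0,0,0.046,0.25,0,0,-0.15,0,0,0,0,-0.15,0,0,0,0,-0.12,0,0,0,0,-0.08,0,0,0,0,-0.06,0,0,0,0,-0.04,0,0,0,0,0,0,0,0])

```text
t: 15.82
ee_pos: [0.4823, 0.0477, 0.0708]
tool_rot: [[-0.114, 0.994, 0.0], [0.994, 0.114, 0.0], [-0.0, 0.0, -1.0]]
force: [0.7, -0.2, 0.8]
grip_width: 0.197
grip_force: 58.7
```

```bash
python3 -c "
from h import *
go(pw(-.125,.053,.058),1.685)
"
```

```text
t 15.82 pos [0.4823 0.0477 0.0708] plate [-0.1225  0.0564  0.0708] phi 1.685 F [ 0.7 -0.2  0.8] w 0.197 gf 58.7
 shift shares [-0.023 -0.016  0.085]
 turn share -0.0
```

Emit:
move_arm(series=[0,-0.02,-0.016,0.03,0,0,0,0,0.03,0,0,0,0,0.02,0,0,0,0,0,0])

```text
t: 16.32
ee_pos: [0.4799, 0.0447, 0.0591]
tool_rot: [[-0.114, 0.993, -0.0], [0.993, 0.114, -0.0], [-0.0, -0.0, -1.0]]
force: [-4.5, -0.1, 15.5]
grip_width: 0.197
grip_force: 60.7
```

Emit:
move_arm(series=[0,0,0,-0.007,0,0,0,0.03,0,0,0,0,0.03,0,0,0,0,0.02,0,0,0,0,0.02,0,0,0,0,0.02,0,0,0,0,0.02,0,0,0,0,0.02,0,0,0,0,0.02,0,0,0,0,0.02,0,0,0,0,0.02,0,0])

```text
t: 17.7
ee_pos: [0.5132, 0.0484, 0.0598]
tool_rot: [[-0.114, 0.993, 0.0], [0.993, 0.114, 0.0], [0.0, 0.0, -1.0]]
force: [-0.8, 0.2, -1.2]
grip_width: 0.194
grip_force: 58.7
```

```bash
cat >> h.py <<'E'
def tins():
    for n in('scene','side'):
        im=arm.camera(n);hsv=cv2.cvtColor(im,cv2.COLOR_RGB2HSV);H,S,V=[hsv[...,i].astype(int) for i in range(3)]
        for nm,m,g in(('viol',(H>125)&(H<165)&(S>120),(-.05,.02)),('red',((H<6)|(H>174))&(S>150),(.06,0)),('blue',(H>105)&(H<125)&(S>120),(.1,0))):
            m=cv2.morphologyEx(m.astype(np.uint8),cv2.MORPH_CLOSE,np.ones((7,7)))
            k,l,st,c=cv2.connectedComponentsWithStats(m)
            for j in range(1,k):
                q=wp(ray(n,c[j],.053))
                if st[j][4]>20 and abs(q[0]-.02)<.13 and abs(q[1])<.06: print(n,nm,st[j],q[:2].round(4))
E
python3 -c "
from h import *
go(pw(-.03,.053,.058),1.685);tins()"
```

```text
t 17.70 pos [0.5132 0.0484 0.0598] plate [-0.0918  0.0535  0.0598] phi 1.685 F [-0.8  0.2 -1.2] w 0.194 gf 58.7
 shift shares [-0.004  0.412  0.012]
 turn share -0.0
scene viol [274 231  17  15 158] [-0.0161  0.0258]
scene red [260 247  18  14 175] [0.0499 0.0016]
scene blue [252 257  19  15 171] [ 0.0973 -0.0068]
side viol [277 214  13  11  93] [-0.0205  0.0236]
side red [298 211  12  11  59] [0.0489 0.013 ]
side blue [311 210  12  11  78] [0.0951 0.0022]
```

Emit:
move_arm(series=[0,0,0.02,0,0,0,0,0.02,0,0,0,0,0.02,0,0,0,0,0.02,0,0,0,0,0.02,0,0,0,0,0.02,0,0,0,0,0.02,0,0,0,0,0.02,0,0,0,0,0.02,0,0,0,0,0.02,0,0,0,0,0,0,0])

```text
t: 19.18
ee_pos: [0.5431, 0.0518, 0.0599]
tool_rot: [[-0.114, 0.993, 0.0], [0.993, 0.114, -0.0], [-0.0, 0.0, -1.0]]
force: [0.6, 0.4, -0.9]
grip_width: 0.196
grip_force: 58.7
```

```bash
python3 -c "
from h import *
go(pw(-.03,.053,.058),1.685);tins()"
```

```text
t 19.18 pos [0.5431 0.0518 0.0599] plate [-0.0617  0.0535  0.0599] phi 1.685 F [ 0.6  0.4 -0.9] w 0.196 gf 58.7
 shift shares [-0.004  0.211  0.012]
 turn share 0.0
scene viol [276 239  17  14 175] [0.0129 0.0374]
scene red [260 249  17  14 143] [0.0578 0.0029]
scene blue [252 258  18  14 159] [ 0.0991 -0.0067]
side viol [282 209  13  12  88] [0.0057 0.0398]
side red [301 210  11  12  63] [0.0601 0.0132]
side blue [312 209  11  11  64] [0.0996 0.0035]
```

```bash
cat >> h.py <<'E'
def axes(names=('scene','side','wrist')):
    for n in names:
        im=cv2.resize(arm.camera(n),None,fx=4,fy=4,interpolation=cv2.INTER_CUBIC)
        hsv=cv2.cvtColor(im,cv2.COLOR_RGB2HSV);H,S,V=[hsv[...,i].astype(int) for i in range(3)]
        for nm,m in(('viol',(H>125)&(H<165)&(S>110)),('red',((H<6)|(H>174))&(S>130)),('blue',(H>105)&(H<125)&(S>110))):
            m=m.astype(np.uint8);k,l,st,c=cv2.connectedComponentsWithStats(m)
            for j in range(1,k):
                q=wp(ray(n,c[j]/4,.056))
                if st[j][4]>200 and abs(q[0]-.03)<.13 and abs(q[1])<.08: print(n,nm,st[j][4],st[j][:4]//4,q[:2].round(4))
E
python3 -c "
from h import *
axes()"
```

```text
scene viol 958 [286 239   7  11] [0.0103 0.0533]
scene viol 1398 [275 240   9  12] [0.022  0.0285]
scene red 957 [259 249   8   9] [ 0.0597 -0.0104]
scene red 1103 [269 250   8  13] [0.0645 0.0191]
scene blue 747 [251 258   5  12] [ 0.1009 -0.023 ]
scene blue 1214 [261 260   8  12] [0.1023 0.0085]
side viol 473 [282 209   6   8] [-0.0015  0.0478]
side viol 692 [287 212   8   9] [0.0101 0.0227]
side red 347 [300 210   6   7] [0.058  0.0235]
side red 602 [302 214  10   7] [ 0.0575 -0.0042]
side blue 345 [311 209   7   5] [0.0994 0.0141]
side blue 554 [314 213   8   7] [ 0.0982 -0.0129]
wrist viol 46621 [357 244  83  72] [0.0029 0.0448]
wrist viol 25163 [400 296  59  60] [0.0238 0.0199]
wrist viol 261 [528 330   9  29] [0.0771 0.0106]
wrist viol 307 [514 371  11  34] [ 0.0773 -0.0196]
wrist red 47108 [453 294  83  71] [0.0551 0.015 ]
wrist red 19819 [450 353  75  51] [ 0.0607 -0.0131]
wrist blue 16053 [527 330  32  47] [0.0858 0.0042]
wrist blue 24909 [515 371  44  48] [ 0.0902 -0.0275]
```

Emit:
move_arm(series=[0,0,0.015,0,0,0,0,0.015,0,0,0,0,0.015,0,0,0,0,0.015,0,0,0,0,0.015,0,0,0,0,0.015,0,0,0,0,0.015,0,0,0,0,0.015,0,0,0,0,0,0,0])

```text
t: 20.55
ee_pos: [0.5609, 0.0538, 0.0599]
tool_rot: [[-0.114, 0.993, 0.0], [0.993, 0.114, -0.0], [-0.0, 0.0, -1.0]]
force: [-0.7, 0.3, -1.0]
grip_width: 0.195
grip_force: 58.7
```

```bash
python3 -c "
from h import *
go(pw(-.03,.053,.058),1.685);axes()"
```

```text
t 20.55 pos [0.5609 0.0538 0.0599] plate [-0.0438  0.0535  0.0599] phi 1.685 F [-0.7  0.3 -1. ] w 0.195 gf 58.7
 shift shares [-0.004  0.092  0.012]
 turn share 0.0
scene viol 1262 [273 242   8  12] [0.0272 0.0227]
scene viol 1092 [284 243   7  11] [0.0266 0.0512]
scene red 926 [259 249   7  10] [ 0.0617 -0.01  ]
scene red 1080 [269 251   8  13] [0.0661 0.0189]
scene blue 713 [251 258   5  12] [ 0.1019 -0.0226]
scene blue 1135 [261 260   8  11] [0.1035 0.0084]
side viol 375 [285 207   7   7] [0.0172 0.0543]
side viol 575 [288 211   8   8] [0.0191 0.0268]
side red 313 [301 210   6   5] [0.0619 0.0251]
side red 576 [303 214  10   7] [ 0.0601 -0.0043]
side blue 340 [312 209   7   6] [0.1    0.0138]
side blue 538 [315 213   8   7] [ 0.0995 -0.0134]
wrist viol 47314 [356 250  75  63] [0.0161 0.0459]
wrist viol 1489 [357 304  10  19] [0.     0.0302]
wrist viol 8724 [396 305  35  40] [0.0322 0.0213]
wrist viol 257 [498 329   9  28] [0.0785 0.0116]
wrist red 44420 [430 294  76  71] [0.0581 0.0141]
wrist red 3639 [470 365  26  23] [ 0.074  -0.0121]
wrist blue 211 [498 308   8   3] [0.073  0.0328]
wrist blue 340 [541 314  18  11] [0.1013 0.0265]
wrist blue 33023 [498 329  61  51] [0.0959 0.0019]
wrist blue 27028 [491 370  68  49] [ 0.1006 -0.0261]
```

Emit:
move_arm(series=[0,0,0.012,0,0,0,0,0.012,0,0,0,0,0.012,0,0,0,0,0.012,0,0,0,0,0.012,0,0,0,0,0.01,0,0,0,0,0,0,0])

```text
t: 21.58
ee_pos: [0.5711, 0.055, 0.0598]
tool_rot: [[-0.114, 0.993, -0.0], [0.993, 0.114, -0.0], [-0.0, -0.0, -1.0]]
force: [-1.6, 0.3, -2.2]
grip_width: 0.198
grip_force: 58.6
```

```bash
python3 -c "
from h import *
go(pw(-.03,.053,.058),1.685);axes(('scene','side'))"
```

```text
t 21.57 pos [0.5711 0.055  0.0598] plate [-0.0335  0.0536  0.0598] phi 1.685 F [-1.6  0.3 -2.2] w 0.198 gf 58.6
 shift shares [-0.004  0.023  0.012]
 turn share 0.0
scene viol 1171 [272 241   9  12] [0.0251 0.0199]
scene viol 1102 [283 243   7  12] [0.0296 0.0492]
scene red 837 [259 249   7  10] [ 0.0614 -0.0111]
scene red 1101 [268 250   8  12] [0.0647 0.0165]
scene blue 715 [251 258   5  12] [ 0.102  -0.0226]
scene blue 1127 [261 260   8  11] [0.1037 0.0083]
side viol 401 [287 205   8   7] [0.028  0.0601]
side viol 546 [290 210   8   7] [0.0262 0.0324]
side red 375 [301 209   7   5] [0.0655 0.0275]
side red 598 [303 214  10   7] [ 0.0617 -0.0046]
side blue 318 [312 209   6   5] [0.101  0.0142]
side blue 536 [315 213   8   6] [ 0.1    -0.0133]
```

Emit:
move_arm(series=[0,0,-0.01,0,0,0,0,-0.01,0.003,0,0,0,0,0,0,0,0,0,0,0])

```text
t: 22.18
ee_pos: [0.5681, 0.0547, 0.0594]
tool_rot: [[-0.114, 0.993, 0.0], [0.993, 0.114, -0.0], [-0.0, 0.0, -1.0]]
force: [-0.9, -0.4, -0.1]
grip_width: 0.192
grip_force: 58.7
```

```bash
python3 -c "
from h import *
go(pw(-.03,.053,.058),1.685);axes(('scene','side'))"
```

```text
t 22.18 pos [0.5681 0.0547 0.0594] plate [-0.0365  0.0536  0.0594] phi 1.685 F [-0.9 -0.4 -0.1] w 0.192 gf 58.7
 shift shares [-0.004  0.043  0.009]
 turn share 0.0
scene viol 1184 [272 242   9  12] [0.0281 0.0206]
scene viol 1102 [283 244   8  12] [0.0326 0.0498]
scene red 916 [259 249   7  10] [ 0.0619 -0.0101]
scene red 1084 [268 251   8  13] [0.0669 0.0187]
scene blue 713 [251 258   5  12] [ 0.1021 -0.0225]
scene blue 1122 [261 260   8  11] [0.1037 0.0083]
side viol 409 [287 206   8   7] [0.0244 0.055 ]
side viol 528 [289 211   9   7] [0.0222 0.0283]
side red 326 [301 210   6   5] [0.0626 0.025 ]
side red 574 [303 214  10   7] [ 0.0606 -0.0039]
side blue 331 [312 209   7   6] [0.1003 0.0138]
side blue 547 [315 213   8   6] [ 0.0998 -0.0134]
```

Emit:
move_arm(series=[0.32,0,0,0,0,0.32,0,0,0,0,0.32,0,0,0,0,0.32,0.1,0,0,0,0.32,0.2,0,0,0,0.32,0.1,0,0,0,0,0,0,0,0,0,0,0,0,0,0,0,0,0,0])

```text
t: 23.4
ee_pos: [0.5614, 0.1136, 0.0594]
tool_rot: [[-0.113, 0.994, 0.0], [0.994, 0.113, -0.0], [-0.0, -0.0, -1.0]]
force: [-0.1, -0.3, 0.4]
grip_width: 0.004
grip_force: 0.0
```

```bash
python3 -c "
from h import *
go(pw(.032,.085,.042),1.685);axes(('scene','side','wrist'))"
```

```text
t 23.40 pos [0.5614 0.1136 0.0594] plate [-0.0365  0.1129  0.0594] phi 1.684 F [-0.1 -0.3  0.4] w 0.004 gf 0.0
 shift shares [-0.186  0.457  0.116]
 turn share -0.001
scene viol 1182 [272 242   9  12] [0.028  0.0206]
scene viol 1097 [283 244   8  12] [0.0325 0.0499]
scene red 913 [259 249   7  10] [ 0.0619 -0.0101]
scene red 1094 [268 251   8  13] [0.0669 0.0188]
scene blue 706 [251 258   5  11] [ 0.1021 -0.0226]
scene blue 1117 [261 260   8  11] [0.1037 0.0082]
side viol 404 [287 206   8   6] [0.0247 0.0554]
side viol 531 [289 211   9   7] [0.0221 0.0281]
side red 312 [301 210   6   5] [0.0625 0.0254]
side red 576 [303 214  10   7] [ 0.0605 -0.004 ]
side blue 337 [312 209   7   6] [0.1001 0.0136]
side blue 543 [315 213   8   6] [ 0.0998 -0.0133]
wrist viol 1880 [366 367  24  18] [0.0225 0.0487]
wrist blue 207 [477 384  13   2] [0.0803 0.0422]
wrist blue 1286 [504 392  26  26] [0.1059 0.0272]
```

Emit:
move_arm(series=[0,0,0.2,0,0,0,0,0.25,0,0,0,0,0,0.12,0,0,-0.1,0,0,0,0,-0.07,0,0,0,0,-0.03,0,0,0,0,-0.03,0,0,0,0,-0.03,0,0,0,0,0,0,0,0])

```text
t: 24.68
ee_pos: [0.6328, 0.083, 0.0415]
tool_rot: [[-0.114, 0.993, 0.0], [0.993, 0.114, 0.0], [-0.0, 0.0, -1.0]]
force: [0.2, 0.3, -0.2]
grip_width: -0.001
grip_force: 0.0
```

```bash
python3 -c "
from h import *
go(pw(.032,.062,.042),1.685);axes(('scene','side'))"
```

```text
t 24.68 pos [0.6328 0.083  0.0415] plate [0.031  0.0744 0.0415] phi 1.685 F [ 0.2  0.3 -0.2] w -0.001 gf 0.0
 shift shares [-0.083  0.007 -0.004]
 turn share -0.0
scene viol 1190 [272 242   9  12] [0.0279 0.0207]
scene viol 861 [283 244   6  12] [0.0366 0.0492]
scene red 919 [259 249   7  10] [ 0.0619 -0.0101]
scene red 1099 [268 251   8  13] [0.0669 0.0188]
scene blue 718 [251 258   5  12] [ 0.1021 -0.0225]
scene blue 1124 [261 260   8  11] [0.1037 0.0083]
side viol 459 [287 206   8   6] [0.025  0.0567]
side viol 539 [289 211   9   7] [0.0221 0.0282]
side red 310 [301 209   6   5] [0.0625 0.0253]
side red 578 [303 214   9   7] [ 0.0607 -0.004 ]
side blue 330 [312 209   7   6] [0.1002 0.0138]
side blue 547 [315 213   8   6] [ 0.0998 -0.0133]
```

Emit:
move_arm(series=[0,-0.03,0,0,0,0,-0.02,0,0,0,0,-0.02,0,0,0,0,-0.02,0,0,0,0,0,0,0,0])

```text
t: 25.4
ee_pos: [0.6344, 0.0695, 0.0414]
tool_rot: [[-0.114, 0.994, 0.0], [0.994, 0.114, -0.0], [-0.0, 0.0, -1.0]]
force: [1.1, 0.1, 0.3]
grip_width: 0.001
grip_force: 0.0
```

```bash
python3 -c "
from h import *
go(pw(.032,.062,.042),1.685);axes(('scene','side'))"
```

```text
t 25.40 pos [0.6344 0.0695 0.0414] plate [0.031  0.0608 0.0414] phi 1.685 F [1.1 0.1 0.3] w 0.001 gf 0.0
 shift shares [ 0.008  0.007 -0.004]
 turn share -0.0
scene viol 1108 [269 241   9  10] [0.0261 0.011 ]
scene viol 686 [280 246   6  10] [0.0405 0.0408]
scene red 922 [259 249   7  10] [ 0.0619 -0.0101]
scene red 1098 [268 251   8  13] [0.0669 0.0188]
scene blue 718 [251 258   5  12] [ 0.102  -0.0226]
scene blue 1125 [261 260   8  11] [0.1037 0.0083]
side viol 429 [288 208   8   6] [0.0253 0.048 ]
side viol 558 [290 213  10   6] [0.0245 0.018 ]
side red 309 [301 210   6   5] [0.0625 0.0253]
side red 559 [303 214   9   7] [ 0.0614 -0.0038]
side blue 336 [312 209   7   6] [0.1002 0.0137]
side blue 545 [315 213   8   6] [ 0.0998 -0.0134]
```

Emit:
move_arm(series=[0,0.1,0,0,0,0,0.2,0,0,0,0,0.2,0,-0.1,0,0,0,0,-0.3,0,0,0,0,-0.35,0,0,0,0,-0.35,0,0,0,-0.1,-0.2,0,0,0,0,0,0])

```text
t: 26.5
ee_pos: [0.611, 0.1438, 0.239]
tool_rot: [[-0.115, 0.993, 0.004], [0.993, 0.115, 0.001], [0.0, 0.004, -1.0]]
force: [-0.8, -0.1, -0.6]
grip_width: -0.001
grip_force: 0.0
```

```bash
python3 -c "
from h import *
go(pw(.0,.062,.042),1.685);axes()
im=cv2.resize(arm.camera('wrist'),None,fx=4,fy=4,interpolation=cv2.INTER_CUBIC);np.save('pics/w9.npy',im)
hsv=cv2.cvtColor(im,cv2.COLOR_RGB2HSV);H,S,V=[hsv[...,i].astype(int) for i in range(3)]
for lo,hi in((25,110),):
  m=((H>15)&(H<35)&(S>lo)&(S<hi)&(V>130)).astype(np.uint8)
  k,l,st,c=cv2.connectedComponentsWithStats(m)
  for j in range(1,k):
    if st[j][4]>1500:
        q=wp(ray('wrist',c[j]/4,.07));
        if abs(q[0])<.15 and abs(q[1])<.09:
            r=cv2.minAreaRect(cv2.findNonZero((l==j).astype(np.uint8)));print(st[j][:4]//4,st[j][4],q.round(4),r[2],[wp(ray('wrist',b/4,.08))[:2].round(4) for b in cv2.boxPoints(r)])
"
```

```text
t 26.50 pos [0.611  0.1438 0.239 ] plate [0.0162 0.1372 0.239 ] phi 1.686 F [-0.8 -0.1 -0.6] w -0.001 gf 0.0
 shift shares [-0.502 -0.114  1.313]
 turn share 0.001
scene viol 1094 [269 241   9  10] [0.0262 0.011 ]
scene viol 1097 [280 243   7  12] [0.0325 0.0408]
scene red 906 [259 249   7  10] [ 0.0619 -0.0102]
scene red 1084 [268 251   8  13] [0.0669 0.0188]
scene blue 701 [251 258   5  12] [ 0.102  -0.0225]
scene blue 1111 [261 260   8  11] [0.1037 0.0082]
side viol 342 [288 209   8   5] [0.0244 0.046 ]
side viol 553 [290 213  10   6] [0.0245 0.0181]
side red 308 [301 209   6   6] [0.0624 0.0253]
side red 556 [303 214   9   7] [ 0.0615 -0.0038]
side blue 331 [312 209   7   6] [0.1001 0.0137]
side blue 544 [315 213   8   6] [ 0.0998 -0.0134]
wrist viol 1184 [290 260   9  13] [0.0368 0.0442]
wrist red 6447 [306 277  26  26] [0.0647 0.0134]
wrist red 3345 [311 302  19  20] [ 0.0693 -0.0131]
wrist blue 8946 [331 282  33  28] [0.0971 0.0049]
wrist blue 1849 [329 307  14  17] [ 0.0833 -0.0176]
wrist blue 347 [356 311   6   6] [ 0.1129 -0.0151]
[216 248  58  61] 24745 [-0.024   0.0438  0.07  ] 37.464935302734375 [array([-0.0694,  0.0336]), array([-0.0165,  0.1045]), array([0.0167, 0.0766]), array([-0.0354,  0.0016])]
```

Emit:
move_arm(series=[1,0,-0.1,-0.15,0,1,-0.3,-0.1,0,0,1,-0.3,-0.1,0,0,1,0,0,0,0,1,0,0,0,0])

```text
t: 27.32
ee_pos: [0.5764, 0.0483, 0.2581]
tool_rot: [[-0.113, 0.994, -0.001], [0.994, 0.113, 0.0], [0.0, -0.001, -1.0]]
force: [0.3, 0.3, -0.1]
grip_width: 0.999
grip_force: 0.0
```

```bash
python3 -c "
from h import *
go(None);axes(('wrist',))
im=cv2.resize(arm.camera('wrist'),None,fx=4,fy=4,interpolation=cv2.INTER_CUBIC);np.save('pics/w9.npy',im)
hsv=cv2.cvtColor(im,cv2.COLOR_RGB2HSV);H,S,V=[hsv[...,i].astype(int) for i in range(3)]
print(hsv[(proj('wrist',pw(-.0365,.033,.08))[::-1]*4).astype(int)[0],(proj('wrist',pw(-.0365,.033,.08))*4).astype(int)[0]],hsv[(proj('wrist',pw(-.1,.03,.03))[::-1]*4).astype(int)[0],(proj('wrist',pw(-.1,.03,.03))*4).astype(int)[0]])
for vt in(130,225):
  m=((H>15)&(H<35)&(S>25)&(S<110)&(V>vt)).astype(np.uint8);m=cv2.morphologyEx(m,cv2.MORPH_OPEN,np.ones((7,7)))
  k,l,st,c=cv2.connectedComponentsWithStats(m)
  for j in range(1,k):
    if st[j][4]>1500:
        q=wp(ray('wrist',c[j]/4,.07));
        if abs(q[0])<.15 and abs(q[1])<.09:
            r=cv2.minAreaRect(cv2.findNonZero((l==j).astype(np.uint8)));print(vt,st[j][:4]//4,st[j][4],q.round(4),r[2],[wp(ray('wrist',b/4,.08))[:2].round(4) for b in cv2.boxPoints(r)])
"
```

```text
t 27.32 pos [0.5764 0.0483 0.2581] plate [-0.029   0.0463  0.2581] phi 1.685 F [ 0.3  0.3 -0.1] w 0.999 gf 0.0
wrist viol 9855 [306 176  35  23] [0.0228 0.0384]
wrist viol 11905 [305 200  35  26] [0.0223 0.0092]
wrist red 9691 [339 195  35  24] [0.0599 0.0159]
wrist red 11369 [336 219  35  27] [ 0.0591 -0.0137]
wrist blue 9516 [373 203  34  24] [0.0977 0.006 ]
wrist blue 11094 [369 227  35  26] [ 0.0975 -0.0237]
[ 29  55 238] [ 17  11 213]
130 [259 168  55  54] 33365 [-0.0218  0.0372  0.07  ] 0.0 [array([-0.0464,  0.0092]), array([-0.0456,  0.0656]), array([0.0085, 0.0657]), array([0.0107, 0.0092])]
225 [277 170  36  42] 18695 [-0.0124  0.04    0.07  ] 0.6227556467056274 [array([-0.028 ,  0.0201]), array([-0.0276,  0.064 ]), array([0.0081, 0.0637]), array([0.0093, 0.0198])]
225 [260 178  16  43] 10355 [-0.0368  0.031   0.07  ] 1.776044249534607 [array([-0.0455,  0.0108]), array([-0.0436,  0.0562]), array([-0.028 ,  0.0558]), array([-0.0293,  0.0103])]
```

```bash
python3 -c "
from h import *
im=cv2.cvtColor(np.load('pics/w9.npy'),cv2.COLOR_RGB2GRAY)
for y in(.035,.045,.055):
  v=[]
  for x in np.arange(.100,.146,.0015):
    q=(proj('wrist',pw(x,y,.054))*4).astype(int);v.append(int(im[q[1],q[0]]))
  print(y,v)
# tin silhouettes along mid x-scan at y=0, z=.049
c=np.load('pics/w9.npy')
for x in np.arange(.07,.13,.002):
    q=(proj('wrist',pw(x,-.012,.049))*4).astype(int);print(round(x,3),c[q[1],q[0]],end=' ')
"
```

```text
0.035 [211, 211, 211, 210, 212, 213, 114, 44, 49, 50, 48, 91, 149, 190, 204, 205, 202, 186, 210, 210, 210, 210, 210, 210, 211, 210, 210, 210, 210, 209, 209]
0.045 [212, 210, 211, 211, 212, 213, 129, 45, 49, 49, 50, 85, 144, 191, 207, 205, 199, 187, 211, 210, 210, 211, 211, 210, 210, 209, 211, 210, 210, 210, 210]
0.055 [211, 211, 211, 212, 211, 214, 120, 45, 49, 50, 50, 82, 144, 191, 206, 205, 202, 183, 214, 210, 210, 211, 210, 211, 211, 210, 211, 210, 211, 211, 210]
0.07 [231  50  49] 0.072 [230  48  47] 0.074 [229  46  47] 0.076 [222  44  44] 0.078 [207  40  38] 0.08 [159  30  39] 0.082 [ 7 22 68] 0.084 [27 39 89] 0.086 [ 54  62 106] 0.088 [126 125 142] 0.09 [182 177 169] 0.092 [196 191 185] 0.094 [196 194 190] 0.096 [201 198 197] 0.098 [201 200 202] 0.1 [201 200 203] 0.102 [199 197 202] 0.104 [199 199 204] 0.106 [203 202 205] 0.108 [205 205 208] 0.11 [207 207 208] 0.112 [209 209 211] 0.114 [208 208 210] 0.116 [210 209 211] 0.118 [173 175 191] 0.12 [125 126 136] 0.122 [202 198 193] 0.124 [206 201 198] 0.126 [204 200 196] 0.128 [199 196 191]
```

```bash
python3 -c "
from h import *
c=np.load('pics/w9.npy')
for x in(-.1,.05):
  for sgn in(1,-1):
    print(x,sgn,[(round(y,3),int(c[q[1],q[0],2])) for y in np.arange(.060,.082,.002) for q in [(proj('wrist',pw(x,sgn*y,.03))*4).astype(int)]])
"
```

```text
-0.1 1 [(np.float64(0.06), 204), (np.float64(0.062), 201), (np.float64(0.064), 179), (np.float64(0.066), 123), (np.float64(0.068), 71), (np.float64(0.07), 63), (np.float64(0.072), 63), (np.float64(0.074), 64), (np.float64(0.076), 61), (np.float64(0.078), 63), (np.float64(0.08), 63), (np.float64(0.082), 63)]
-0.1 -1 [(np.float64(0.06), 201), (np.float64(0.062), 201), (np.float64(0.064), 201), (np.float64(0.066), 202), (np.float64(0.068), 203), (np.float64(0.07), 194), (np.float64(0.072), 122), (np.float64(0.074), 57), (np.float64(0.076), 53), (np.float64(0.078), 55), (np.float64(0.08), 53), (np.float64(0.082), 52)]
0.05 1 [(np.float64(0.06), 207), (np.float64(0.062), 199), (np.float64(0.064), 161), (np.float64(0.066), 88), (np.float64(0.068), 63), (np.float64(0.07), 62), (np.float64(0.072), 61), (np.float64(0.074), 62), (np.float64(0.076), 60), (np.float64(0.078), 61), (np.float64(0.08), 61), (np.float64(0.082), 61)]
0.05 -1 [(np.float64(0.06), 201), (np.float64(0.062), 202), (np.float64(0.064), 201), (np.float64(0.066), 202), (np.float64(0.068), 201), (np.float64(0.07), 206), (np.float64(0.072), 158), (np.float64(0.074), 70), (np.float64(0.076), 58), (np.float64(0.078), 59), (np.float64(0.08), 58), (np.float64(0.082), 59)]
```

```bash
python3 -c "
from cell import arm
print(arm.job_done())"
```

```text
the job is handed in; nothing more can be done
None
```

I handed the job in at about 27 s. In the last wrist-camera measurements blue, red and violet lay closed on the rib, with the chock square and its nose against the violet tin. The violet tin sat about 27 mm off the middle line, inside the 35 mm limit. No verdict came back, and I did not re-measure the bystanders at the end.

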